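# Shut the EPROM eraser and set its timer pointer

### The arm

A 6-joint arm with a two-finger parallel gripper is mounted at the origin on the work surface. World frame = base frame: x ahead of the robot, y to its left, z up, the work surface at z = 0. Lengths are in mm, angles in rad, forces in N, time in s.
With the tool pointing down it reaches from about 300 to 775 mm from the base axis. Payload 14.6 kg.
Tool frame: the origin (TCP) lies at the very end of the fingers, on their centre line; the grasp point (between the pads) lies 19 mm behind it (grip_point_offset is the distance from the TCP to the grasp point, in mm); z points along the fingers, y is the line along which they close (so a half turn about z gives the same grasp; the last joint's range is limited). The gripper opens to 94 mm and grips with 3 to 60 N. Pads are 16 mm wide; open, the fingers measure 119 mm over their backs; the gripper's body (75 mm by 177 mm) begins 78 mm behind the grasp point.
Start: joints at [-1.32, 0.3, 1.521, -0, 1.321, -0.067], TCP at [171.855, -522.451, 205.446] pointing down, gripper open.
Joint ranges: [-3.03, 3.03], [-0.79, 2.21], [0.23, 2.52], [-1.04, 4.18], [0, 3.07], [-2.55, 2.55]. Speed limits (rad/s): [2.22, 2.22, 2.57, 3.14, 3.14, 3.14].

### API

Orientations are given as [roll, pitch, yaw] about the fixed x, y, z axes, in that order (R = Rz(yaw) Ry(pitch) Rx(roll)).
In Python, from cell import read_state, camera, camera_info, sign_off, grip_point_offset gives the robot as it stands.
- The arm moves only by the shell command python3 -m handwheel 'ROWS' [FORCE]. ROWS is text: rows parted by semicolons, each of 5 numbers parted by spaces: the shift along the world's x, y, z in units of 40 mm (1.0 is 40 mm), then the turn about the world's z in units of 5 degrees (1.0 is 5 degrees), then the closure, from 0 (fully open) to 1 (shut). In form: dx dy dz yaw gripper; .... A call has 1 to 12 rows; each row shifts and turns the commanded pose from where the row before left it; what a row does not reach is not made up. A row lasts 1/12 s, in which the tool goes at most 41.7 mm and 7.16 degrees, less where a joint would pass 70% of its speed; a pose out of reach is approached as far as the arm can. A call is refused whole if a number of a shift passes 1 or a number of a turn 1, either way. A call with a gripper value outside its range is refused whole. The fingers move at their own pace and stop on an object; FORCE is the grip in N (left out, the last holds). Time passes only in rows, so rows that do not move let the fingers close. It gives the time, the measured TCP pose, the force, the opening and the grip force at its end, in the units of the state.
- read_state(): the state, without advancing time (a new reading comes with each control period).
- camera(name): name is "side" or "top" or "wrist"; returns (picture, depth): 400x640x3 uint8, red, green, blue; 400x640 float32, mm along the optical axis (not along the pixel's ray), 0 where there is no reading.
- camera_info(name): a dict with "intrinsics" (3x3 intrinsics, pixels), "k1" (the pictures are not rectified: a ray, as slopes to the right and down, at radius r is drawn at 1 + k1 r^2 times it, then the intrinsics apply), "world_from_camera" (4x4, takes a point from camera to world coordinates). Camera axes: x right, y down, z forward; pixel columns grow to the right and rows downward; lengths in mm; the calibration is good to about 2 mm. A picture is of the moment at which its call begins: read the wrist's pose just before it. camera_info takes no time and is no camera call; for the wrist camera it gives the pose at the moment of the call.
- sign_off(): hands the job in; it is judged then, once.
The state is a dict: "clock": time; "joints": joint angles; "qd": joint speeds; "effort": joint torques, N m; "eef_pos": TCP position; "eef_rot": TCP orientation; "wrist_force": force on the tool from outside, world axes, zero at the start; "moment": the same for the moment, N m; "finger_gap": finger opening in mm; "finger_force": force on a finger pad.
Only numpy, scipy, OpenCV 4.12 (cv2) and the standard library are available. Lean on these libraries where they do the work, as an engineer would, in place of code of your own. Each camera call takes 0.05 s, during which the arm holds its last target. There are 200 camera calls.

### The job

Start the chips erasing by pushing with a fingertip, gripping nothing. First push the eraser's sliding steel door, which has an upright tab, fully home over the lamp chamber, leaving the timer alone meanwhile. Then push the side of the timer's black pointer arm round clockwise until its tip points at the small dark steel index block on the dial rim, and take the hand away from everything. Do not shift the index block, the chips or the other things on the desk.

Things in the scene. Friction and masses are not known exactly. Their poses are not given: they have to be found in the camera images.
- eraser: The EPROM eraser: beige sheet-metal box 160 (its x) x 370 (its y) x 75 high, too heavy to shift. Origin: centre of its underside; z up; x points away from its vented front, y to the left as seen from its front. Timer dial on the top at the right (-y) part, lamp chamber (open-topped pit, 100 x 85, centre at y = +117.5) at the left end. The door slides along y on the top between two low guide strips (6 high).
- door (a joint): Sliding steel door of the lamp chamber, in m: 0 = shut, fully home against its stop over the chamber; positive = open by that much, the door standing towards the dial (-y of the eraser). At most 0.088. Moves with a light push (about 1.5 N) and stays where it is left.
- door_tab (a point): Middle of the top edge of the door's upright steel tab. The tab is 70 long (along the eraser's x), 6 thick (along y) and 24 high: it rises from the door's flat plate, whose top lies 24 below this point. The point's axes are the eraser's. Pushing the tab towards the eraser's +y shuts the door.
- pointer (a joint): Timer pointer, in rad, about the dial's vertical axis: 0 = pointing along the eraser's -y (to its outer right end); grows clockwise seen from above (pi/2 = towards the eraser's front, -x; pi = towards the chamber, +y). Stops at -0.15 and 3.9. Stiff enough to stay where it is left; turning it takes about 0.06 N m. The index block lies clockwise of it at the start.
- pointer_tip (a point): Top of the outer end of the pointer, 62 from the dial axis, 27 above the dial plate. The pointer is one black plastic arm like an upright fin, 10 thick, from the hub to this tip, its lower edge 5 and its upper edge 27 above the dial plate, with a thin white line along its top; the hub is 32 across and 31 high. The point's x axis points outward along the arm, z up.
- dial_centre (a point): Centre of the dial: on its vertical axis, on the upper face of the flat round aluminium dial plate (162 across), 78 above the table; at y = -100 of the eraser. Axes as the eraser's.
- index (a joint): Angle of the index block, in rad, counted as for pointer: the pointer points at the block's middle when both joints read the same. Clamped: it is not to be moved.
- index_line (a point): On the index block's centre line, 62 from the dial axis, the radius of the pointer's tip. The index block is a small dark steel block on the rim of the dial, 15 (radial, from 65 to 80 from the axis) x 16 wide, its top 6.5 above the dial plate (the pointer passes inside it; a finger kept 9 or more above the plate passes over it). The point's x axis points outward.
- chips: Black holder with three chips lying loose in the lamp chamber, 70 x 60 x 12 high, on the chamber's floor 35 above the table. Origin: centre of its underside. Stays where it is.
- mouse: Bystander: cream plastic computer mouse, 105 x 62 x 33 high (mm). Origin: centre of its underside.
- tin: Bystander: round brass tip-tinner tin, 50 across, 20 high (mm). Origin: centre of its underside.
- puller: Bystander: red nylon fuse puller lying flat, about 130 long, 25 wide, 12 high (mm). Origin: centre of its underside.
- mug: Bystander: chipped white ceramic mug, 80 across without its handle, 92 high (mm). Origin: centre of its underside.
- chiptube: Bystander: straight plastic chip tube lying flat, 16 x 210 x 10 high, long along its own y (mm). Origin: centre of its underside.
- spool: Bystander: solder spool standing on end, 60 across, 42 high (mm). Origin: centre of its underside.

How it is judged:
By the outcome, as a careful person would: the job done as asked, in the order asked, and still so for the second after the job is handed in, with the robot touching nothing.
It also fails if it takes over 54 s, if anything falls off the work surface, if the arm or the gripper's body presses on something with over 40 N, if the wrist force passes 120 N, or if a joint passes its speed limit or range.

## Working session

There is one attempt and no reset: what is moved stays moved. The work goes in short steps, Python scripts to look and compute and a shell command to move; the robot and the scene stay as the last step left them, time stands still between calls to the robot, and variables do not carry over. Pictures are saved under pics/ and viewed, at most 12 in all, crops included, and the job is handed in when it is done.

```bash
mkdir -p pics
cat > h.py <<'E'
import numpy as np, cv2
from cell import *
def rays(name,uv,info=None):
    i=info or camera_info(name); K=np.array(i["intrinsics"]); k1=i["k1"]
    uv=np.atleast_2d(np.array(uv,float)); 
    p=cv2.undistortPoints(uv.reshape(-1,1,2),K,np.array([k1,0,0,0,0.])).reshape(-1,2)
    T=np.array(i["world_from_camera"]); d=np.c_[p,np.ones(len(p))]@T[:3,:3].T
    return T[:3,3],d
def onplane(name,uv,z,info=None):
    o,d=rays(name,uv,info); return o+d*((z-o[2])/d[:,2])[:,None]
def pts(name,uv,dep,info=None):
    o,d=rays(name,uv,info); uv=np.atleast_2d(np.array(uv,int)); return o+d*dep[uv[:,1],uv[:,0]][:,None]
E
python3 - <<'E'
from h import *
print(grip_point_offset, read_state()["eef_rot"])
for n in("top","side"):
    p,d=camera(n); cv2.imwrite(f"pics/{n}0.png",p[...,::-1]); np.savez(f"{n}0.npz",p=p,d=d)
    print(n,np.round(camera_info(n)["world_from_camera"],2).tolist())
E
```

```text
18.8 [-3.14043372e+00 -7.79265197e-05  3.17806026e-01]
top [[0.02, -0.99, 0.11, 432.33], [-1.0, -0.02, 0.0, 24.39], [0.0, -0.11, -0.99, 1227.31], [0.0, 0.0, 0.0, 1.0]]
side [[-0.93, -0.23, 0.28, 264.53], [-0.36, 0.59, -0.72, 770.29], [0.0, -0.78, -0.63, 720.67], [0.0, 0.0, 0.0, 1.0]]
```

View pics/top0.png

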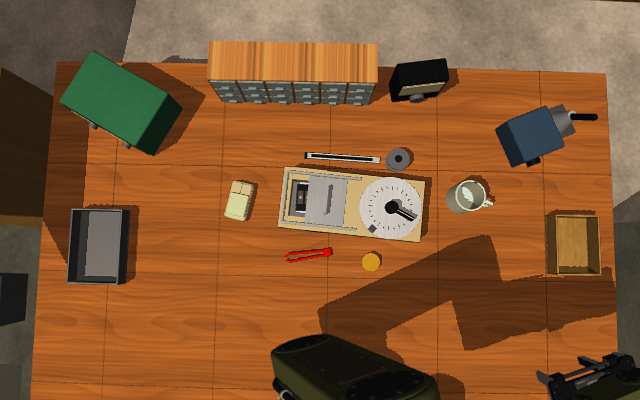

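View pics/side0.png

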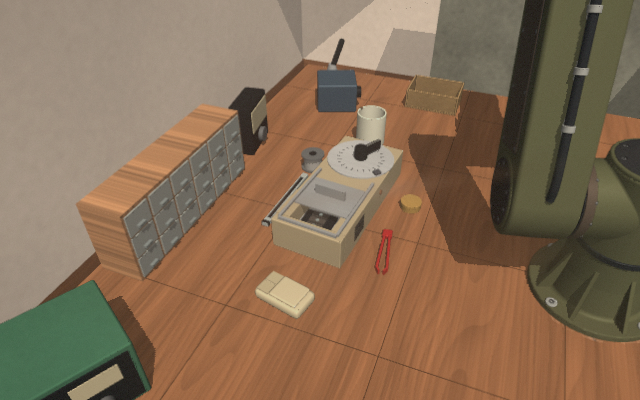

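The top view shows the eraser at about (352,204), with its front towards the robot. The dial is at (390,208), the pointer aims right and slightly down, the index block is near (372,228), and the door tab is near (328,200). I'll zoom in on both views.

Run:
```python
from h import *
a=np.load("top0.npz")["p"][155:255,270:435,::-1]; cv2.imwrite("pics/topz.png",cv2.resize(a,None,fx=4.8,fy=4.8,interpolation=cv2.INTER_CUBIC))
a=np.load("side0.npz")["p"][130:265,260:410,::-1]; cv2.imwrite("pics/sidez.png",cv2.resize(a,None,fx=4.4,fy=4.4,interpolation=cv2.INTER_CUBIC))
z=np.load("top0.npz");p=z["p"];d=z["d"]
# eraser top face from depth
v,u=np.mgrid[140:270,260:450]; uv=np.c_[u.ravel(),v.ravel()]
P=pts("top",uv,d); m=(P[:,2]>60)&(P[:,2]<115)
M=np.zeros(d.shape,np.uint8); M[uv[m,1],uv[m,0]]=255
c=max(cv2.findContours(M,0,cv2.CHAIN_APPROX_NONE)[0],key=cv2.contourArea)[:,0,:]
X=onplane("top",c,75)[:,:2].astype(np.float32)
r=cv2.minAreaRect(X); print(r, cv2.boxPoints(r))
```

```text
((546.35400390625, -57.308746337890625), (369.6441650390625, 161.59527587890625), 85.13713073730469) [[ 450.1796  -234.61623]
 [ 611.1932  -248.31485]
 [ 642.52844  119.99873]
 [ 481.51483  133.69736]]
```

View pics/topz.png

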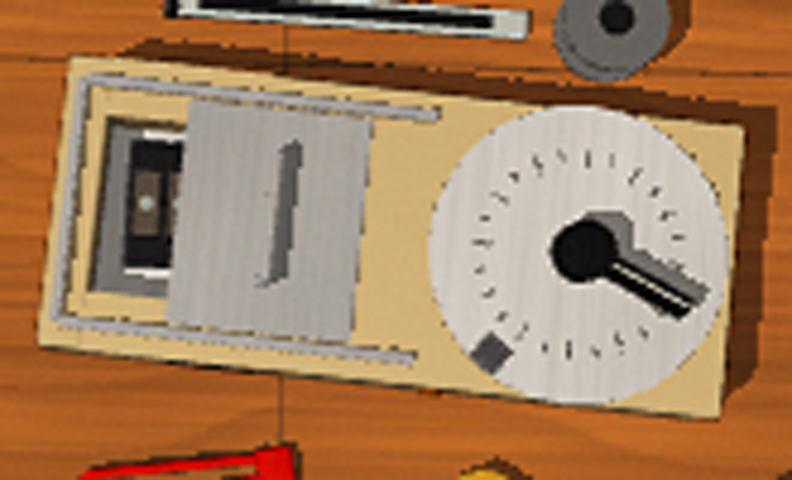

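The zoomed crop shows the index block at (491,353), the pointer tip at about (685,312), the hub at (584,250), and the tab along (292,145)–(270,282).

Run:
```python
from h import *
z=np.load("top0.npz");d=z["d"]
C=np.array([546.35,-57.31]);t=np.radians(-4.863)
R=np.array([[np.cos(t),-np.sin(t)],[np.sin(t),np.cos(t)]])
loc=lambda P:(np.atleast_2d(P)[:,:2]-C)@R
print("dial",C+R@[0,-100])
f=lambda u,v:[270+u/4.8-.4,155+v/4.8-.4]
for n,u,v,h in[("hub",584,250,109),("tipline",687,308,105),("idx",491,353,84.5)]:
    P=onplane("top",f(u,v),h); l=loc(P)[0]-[0,-100]
    print(n,P[0],l,"ang",np.arctan2(-l[0],-l[1]),np.hypot(*l))
v,u=np.mgrid[160:240,275:440]; uv=np.c_[u.ravel(),v.ravel()]
P=pts("top",uv,d);L=loc(P)
L[:,1]
m=(P[:,2]>88)&(P[:,2]<120)&(L[:,1]>-10)&(L[:,1]<150)
print("tab",m.sum(),L[m].min(0),L[m].max(0),L[m].mean(0),P[m].mean(0))
q=(abs(L[:,0])<30)&(L[:,1]>5)&(L[:,1]<90)&~m
h,e=np.histogram(P[q,2],bins=np.arange(70,95,2));print(h,e)
m2=(P[:,2]>96)&(P[:,2]<115)&(L[:,1]<-30); l=L[m2]-[0,-100]
k=np.hypot(*l.T)>25; print("ptr",k.sum(),np.arctan2(-l[k].mean(0)[0],-l[k].mean(0)[1]),np.hypot(*l.T).max(),"hubmean",l[~k].mean(0))
s=read_state();print(s["eef_pos"],s["wrist_force"])
```

```text
dial [ 537.87265063 -156.95002483]
hub [ 536.76255933 -155.25454573  109.        ] [-1.24982693  1.59526947] ang 2.477019882313403 2.0265616358726763
tipline [ 507.80174345 -210.19572674  105.        ] [-25.44883521 -55.60324647] ang 0.4292273076378038 61.15034122059837
idx [ 482.95901149 -109.94843954   84.5       ] [-58.70045227  42.17717021] ang 2.1938408534674996 72.28178736132519
tab 67 [-64.81337385  64.48797268] [ 34.91698345 143.85186578] [-0.45951502 68.60919436] [551.70838022  11.09117299 102.33710574]
[  8  45  92 218 203 101  24   4   0   0   0   0] [70 72 74 76 78 80 82 84 86 88 90 92 94]
ptr 67 0.42845530352117595 62.426685896929754 hubmean [-2.00410218 -1.49513742]
[ 171.78781092 -522.23001125  204.95657519] [-1.03338629 -0.04594054  0.33002673]
```

View pics/sidez.png

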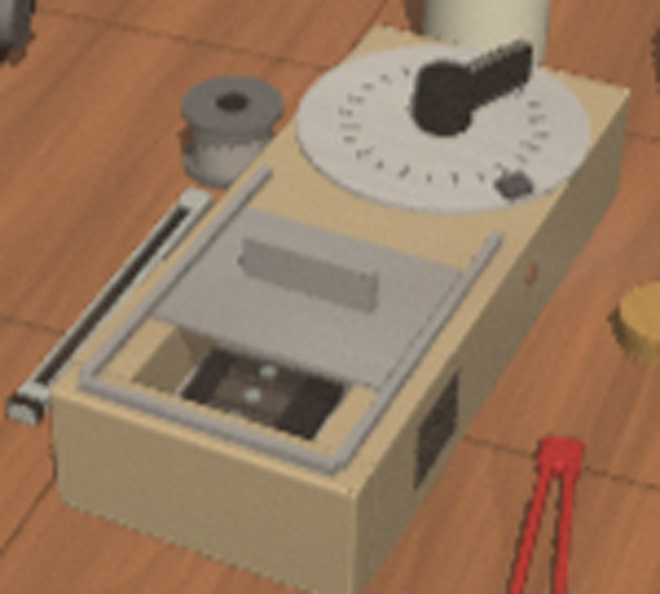

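```bash
python3 -m handwheel '.5 .7 0 -.25 1;.5 .7 0 -.25 1;.5 .7 0 -.25 1;.5 .7 0 -.25 1;.5 .7 0 -.25 1;.5 .7 0 -.25 1;.5 .7 0 -.25 1;.5 .7 0 -.25 1;.5 .7 0 -.25 1;.5 .7 0 -.25 1;.5 .7 0 -.25 1;.5 .7 0 -.25 1' 20; python3 -m handwheel '.5 .7 0 -.25 1;.5 .7 0 -.25 1;.5 .7 0 -.25 1;.5 .7 0 -.25 1;.5 .7 0 -.25 1;.5 .6 0 -.25 1;.4 0 0 -.1 1;0 0 0 0 1;0 0 0 0 1'
```

```text
clock: 1.1
eef_pos: [412.4, -184.8, 205.4]
eef_rot: [-3.142, 0.0, 0.055]
wrist_force: [-0.5, -0.6, -0.3]
finger_gap: 17.4
finger_force: 0.0
clock: 1.85
eef_pos: [547.7, -22.3, 204.7]
eef_rot: [-3.142, 0.001, -0.083]
wrist_force: [-0.4, -0.2, 1.2]
finger_gap: 0.6
finger_force: 0.0
```

Run:
```python
from h import *
p,d=camera("wrist"); i=camera_info("wrist"); cv2.imwrite("pics/w1.png",p[...,::-1]); np.savez("w1.npz",p=p,d=d,i=np.array([i],dtype=object))
print(np.round(i["world_from_camera"],2).tolist())
```

```text
[[-0.08, -0.96, -0.27, 628.33], [-1.0, 0.08, 0.02, -29.33], [0.0, 0.27, -0.96, 384.78], [0.0, 0.0, 0.0, 1.0]]
```

View pics/w1.png

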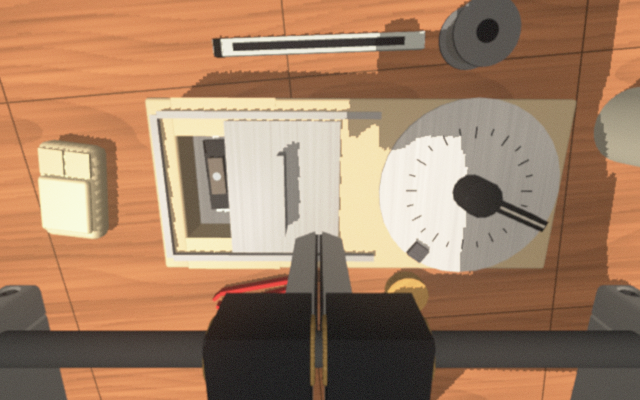

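The wrist view shows the closed fingertips at (318,237), the tab at about (291,147)–(291,230), the index block at (418,251), and the pointer tip at (546,227). I'll refine the tab, index and dial from this view.

```bash
cat >> h.py <<'E'
C=np.array([546.35,-57.31]);t=np.radians(-4.863)
R=np.array([[np.cos(t),-np.sin(t)],[np.sin(t),np.cos(t)]])
loc=lambda P:(np.atleast_2d(P)[:,:2]-C)@R
E
python3 - <<'E'
from h import *
z=np.load("w1.npz",allow_pickle=True);i=z["i"][0];d=z["d"]
pr=lambda n,u,v,h:print(n,loc(onplane("wrist",[u,v],h,i))[0])
v,u=np.mgrid[90:275,140:580];uv=np.c_[u.ravel(),v.ravel()]
P=pts("wrist",uv,d,i);L=loc(P)
m=(P[:,2]>90)&(P[:,2]<112)&(L[:,1]>30)&(L[:,1]<110)&(L[:,0]>-15)
print("tab",m.sum(),np.percentile(L[m],[5,50,95],axis=0),np.percentile(P[m,2],[50,95]))
# box outline corners at z=75, index by dark on white
pr("boxFL",147,99,75);pr("boxFR",576,99,75);pr("boxNR",551,268,75);pr("boxNL",167,268,75)
for n,u,v,h in[("idx",418,251,84.5),("hub",478,196,109),("tip",546,227,105)]:
    l=loc(onplane("wrist",[u,v],h,i))[0]-[0,-100];print(n,l,np.arctan2(-l[0],-l[1]),np.hypot(*l))
g=cv2.cvtColor(z["p"],cv2.COLOR_RGB2GRAY);print(g[180,220:345])
E
```

```text
tab 527 [[-11.99711184  63.05522045]
 [ 11.87603154  65.54472966]
 [ 34.16116745  68.70902961]] [103.16459834 104.47115707]
boxFL [ 78.30451234 180.60572026]
boxFR [  78.76945308 -185.05710783]
boxNR [ -80.1544228  -192.96132934]
boxNL [-80.54078279 182.20605023]
idx [-57.89751736  41.41082331] 2.1916797390280824 71.18271422501218
hub [2.30878006 3.78510041] -2.5938778999566585 4.433672350997909
tip [-26.17532791 -59.55438357] 0.41410445095223153 65.05284308711313
[145 137 142 129 112  76 102 171 225 229 229 226 227 226 222 228 231 230
 227 225 223 226 227 228 228 228 227 227 227 224 224 224 225 226 226 224
 224 228 229 227 226 224 224 223 226 224 223 225 225 223 221 218 218 221
 223 223 222 221 222 221 219 222 221 196 135  91 106 131 136 135 135 135
 138 133 136 136 134 143 182 218 223 222 221 221 219 217 217 219 219 220
 222 220 220 217 216 220 221 222 220 219 218 219 216 217 218 220 218 219
 215 210 214 215 219 218 214 214 215 214 203 179 156 185 225 229 231]
```

```bash
python3 -m handwheel '0 0 -.6 0 1;0 0 -.6 0 1;0 0 -.6 0 1;0 0 -.5 0 1;0 0 -.3 0 1;0 0 -.2 0 1;0 0 -.12 0 1;0 0 0 0 1;0 0 0 0 1;0 0 0 0 1'; python3 -m handwheel '.01 .15 0 0 1;.01 .15 0 0 1;.02 .15 0 0 1;.01 .15 0 0 1;0 0 0 0 1'; python3 -m handwheel '.01 .15 0 0 1;.01 .15 0 0 1;.02 .15 0 0 1;.01 .15 0 0 1;.01 .15 0 0 1;.02 .15 0 0 1;0 0 0 0 1'
```

```text
clock: 2.73
eef_pos: [548.3, -22.5, 89.6]
eef_rot: [3.142, -0.002, -0.084]
wrist_force: [0.5, -0.0, -0.4]
finger_gap: 0.5
finger_force: 0.0
clock: 3.15
eef_pos: [550.0, 2.8, 88.8]
eef_rot: [-3.141, -0.0, -0.083]
wrist_force: [-0.3, -0.4, 0.3]
finger_gap: 0.8
finger_force: 0.0
clock: 3.73
eef_pos: [553.0, 38.7, 88.6]
eef_rot: [-3.141, 0.0, -0.083]
wrist_force: [-0.1, -0.1, 0.6]
finger_gap: 0.6
finger_force: 0.0
```

Run:
```python
from h import *
s=camera("side")[0][130:265,240:440,::-1]; cv2.imwrite("pics/s2.png",cv2.resize(s,None,fx=4,fy=4,interpolation=cv2.INTER_CUBIC))
```

```text
(no output)
```

View pics/s2.png

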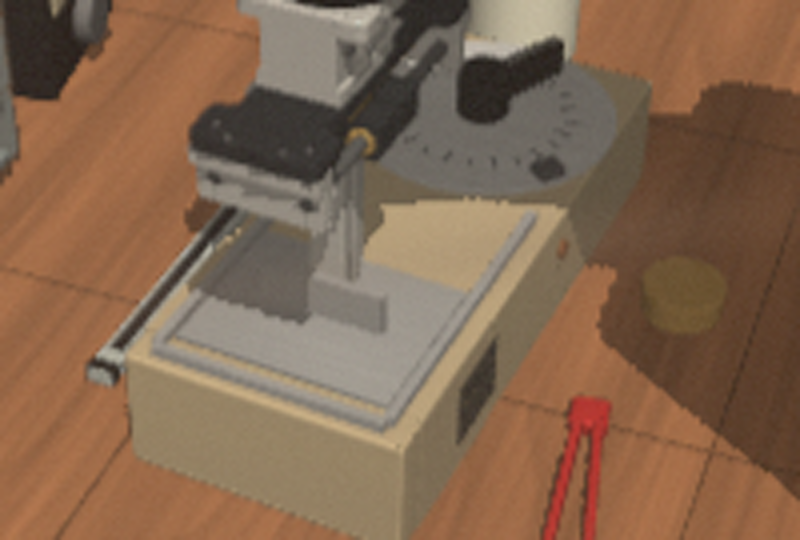

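The door is moving and nearly shut. The finger is against the tab near (345,285), and a small gap to the end strip remains near (290,390). I'll continue gently until it stops.

```bash
python3 -m handwheel '.01 .1 0 0 1;.01 .1 0 0 1;0 0 0 0 1'; python3 -m handwheel '0 .06 0 0 1;0 .06 0 0 1;0 0 0 0 1';python3 -m handwheel '0 .06 0 0 1;0 0 0 0 1'
```

```text
clock: 4.03
eef_pos: [553.8, 46.1, 88.5]
eef_rot: [-3.141, 0.0, -0.083]
wrist_force: [0.3, -0.1, 0.6]
finger_gap: 0.5
finger_force: 0.0
clock: 4.28
eef_pos: [553.9, 49.1, 88.6]
eef_rot: [3.139, -0.0, -0.084]
wrist_force: [0.2, -11.6, -0.3]
finger_gap: 0.2
finger_force: 5.7
clock: 4.45
eef_pos: [553.9, 49.3, 88.7]
eef_rot: [3.136, -0.0, -0.084]
wrist_force: [-0.2, -27.2, -0.1]
finger_gap: 0.5
finger_force: 13.7
```

```bash
python3 -m handwheel '0 -.25 0 0 1;-.03 -.25 0 0 1;0 0 .6 0 1;0 0 .6 0 1;0 0 .4 0 1;0 -.4 0 .9 1;0 -.4 0 .9 1;0 -.4 0 .9 1;0 -.4 0 .9 1;0 -.4 0 .9 1;0 -.4 0 .9 1;0 -.4 0 .9 1'; python3 -m handwheel '0 -.4 0 .9 1;0 -.4 0 .9 1;0 -.4 0 .9 1;0 -.4 0 .9 1;0 -.4 0 .9 1;0 -.4 0 .9 1;0 -.4 0 .9 1;-.25 -.4 0 .6 1;0 0 0 0 1;0 0 0 0 1'
python3 - <<'E'
from h import *
i=camera_info("wrist");p,d=camera("wrist"); cv2.imwrite("pics/w2.png",p[...,::-1])
a,b=camera("top");cv2.imwrite("pics/t2.png",a[...,::-1]);np.savez("t2.npz",p=p,d=d,i=np.array([i],dtype=object),tp=a,td=b)
E
```

```text
clock: 5.45
eef_pos: [552.5, -80.1, 152.7]
eef_rot: [-3.141, -0.0, 0.47]
wrist_force: [-0.2, -0.7, -0.2]
finger_gap: 0.2
finger_force: 0.0
clock: 6.28
eef_pos: [542.4, -207.7, 152.6]
eef_rot: [-3.142, -0.0, 1.066]
wrist_force: [-0.3, 0.7, 0.4]
finger_gap: 0.2
finger_force: 0.0
```

View pics/w2.png

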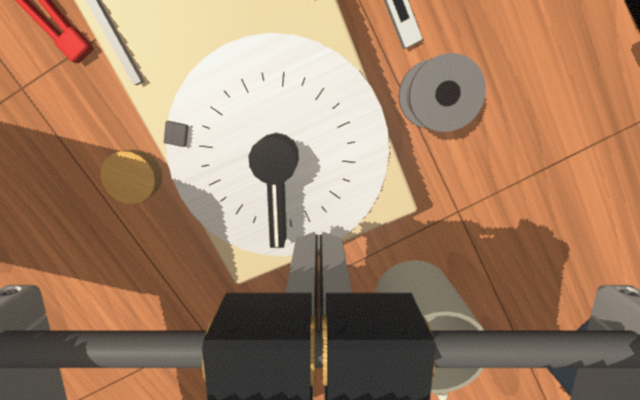

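The wrist view shows the finger clear of the pointer on its counter-clockwise side. The hub is at (273,158), the tip at (277,246), and the index block's top at about (178,131).

Run:
```python
from h import *
z=np.load("t2.npz",allow_pickle=True);i=z["i"][0];p=z["p"]
g=cv2.cvtColor(p,cv2.COLOR_RGB2GRAY); hsv=cv2.cvtColor(p,cv2.COLOR_RGB2HSV)
W=((hsv[...,1]<45)&(g>95)).astype(np.uint8); W[275:]=0
W=cv2.morphologyEx(W,cv2.MORPH_CLOSE,np.ones((3,3)))
c=max(cv2.findContours(W,0,cv2.CHAIN_APPROX_NONE)[0],key=cv2.contourArea)
# dial rim circle on plane z=78 via hull points
X=onplane("wrist",cv2.convexHull(c)[:,0],78,i)[:,:2]
(cx,cy),r=cv2.minEnclosingCircle(X.astype(np.float32));print("rim",cx,cy,r)
I=np.zeros_like(g);I[115:152,160:195]=(g[115:152,160:195]<125)
k=max(cv2.findContours(I,0,cv2.CHAIN_APPROX_NONE)[0],key=cv2.contourArea);print("idx rect",cv2.minAreaRect(k),cv2.boundingRect(k))
print(g[118:152:3,160:196:2])
D=C+R@[0,-100]
for n,u,v,h in[("idx",178,132,84.5),("hub",273,158,109),("tip",277,246,105)]:
    P=onplane("wrist",[u,v],h,i)[0,:2]
    l=R.T@(P-D);print(n,P,l,np.arctan2(-l[0],-l[1]),np.hypot(*l))
```

```text
rim 536.693603515625 -172.43215942382812 96.0994873046875
idx rect ((176.29702758789062, 133.5297088623047), (22.587343215942383, 22.28883171081543), 5.7105937004089355) (165, 122, 24, 24)
[[227 225 225 225 236 244 243 240 238 239 239 240 242 241 243 242 243 243]
 [224 227 222 148 127 145 171 194 225 236 241 243 243 243 240 242 243 242]
 [226 224 208 125 123 120 115 112 113 110 109 116 136 178 226 241 237 241]
 [225 227 203 116 118 119 115 119 119 120 117 117 114  77 115 155 193 241]
 [227 224 183 115 117 122 116 116 112 117 119 116 113  77 119 154 184 238]
 [223 224 160 114 118 116 116 117 116 116 118 117 106  76 131 154 210 239]
 [226 224 152 115 114 114 114 116 115 117 116 118  99  73 147 158 228 239]
 [225 221 135 111 112 114 116 117 111 113 115 114  94  84 146 156 222 235]
 [226 218 139 111 113 111 110 113 114 115 118 113  90  89 148 158 219 237]
 [227 223 226 231 235 229 219 181 148 133 111 106  81 113 148 165 234 237]
 [218 227 225 230 236 235 237 235 237 236 236 236 235 230 199 234 235 234]
 [187 220 224 230 234 237 235 237 236 234 236 236 235 235 236 237 237 238]]
idx [ 485.50109647 -110.3813472 ] [-56.13081907  41.96132234] 2.2127359169921097 70.0815341022767
hub [ 539.01406793 -156.29937502] [1.08215062 0.74506956] -2.1737679548488797 1.3138411707564799
tip [ 508.58148902 -211.51249356] [-24.56026961 -56.84917149] 0.40780589996221495 61.92766055818326
```

```bash
python3 -m handwheel '0 0 -.5 0 1;0 0 -.5 0 1;0 0 -.3 0 1;0 0 -.2 0 1;0 0 -.04 0 1;0 0 0 0 1;0 0 0 0 1';python3 -m handwheel '-.1 .05 0 0 1;-.1 .05 0 0 1;-.07 .04 0 0 1;0 0 0 0 1;0 0 0 0 1'
cat >> h.py <<'E'
D=C+R@[0.6,-99.4]
def rel():
    s=read_state();P=np.array(s["eef_pos"]);th=np.pi/2+t-s["eef_rot"][2]
    l=R.T@(P[:2]-D);u=np.array([-np.sin(th),-np.cos(th)]);tt=np.array([-np.cos(th),np.sin(th)])
    return P,th,u@l,tt@l
def plan(n,dth,s,r=44):
    P,th,_,_=rel();pos=P[:2].copy();cum=np.zeros(2);out=[]
    for k in range(1,n+1):
        a=th+k*dth;q=D+R@(r*np.array([-np.sin(a),-np.cos(a)])-s*np.array([-np.cos(a),np.sin(a)]))
        e=np.round((q-P[:2])/40-cum,2);cum+=e;out.append("%.2f %.2f 0 %.2f 1"%(*e,-np.degrees(dth)/5))
    print(";".join(out))
E
python3 - <<'E'
from h import *
print(rel());plan(12,np.radians(4),16)
E
```

```text
clock: 6.97
eef_pos: [543.1, -207.3, 91.9]
eef_rot: [3.14, -0.0, 1.068]
wrist_force: [0.4, -1.3, -0.3]
finger_gap: 0.3
finger_force: 0.0
clock: 7.38
eef_pos: [531.8, -201.6, 91.4]
eef_rot: [3.141, -0.0, 1.068]
wrist_force: [-0.4, 0.6, -1.1]
finger_gap: 0.6
finger_force: 0.0
(array([ 531.79569519, -201.60357437,   91.38953299]), np.float64(0.417649824057138), np.float64(42.85169232656573), np.float64(-15.876223642233384))
-0.09 -0.01 0 -0.80 1;-0.08 0.02 0 -0.80 1;-0.08 0.03 0 -0.80 1;-0.07 0.03 0 -0.80 1;-0.08 0.03 0 -0.80 1;-0.07 0.05 0 -0.80 1;-0.06 0.04 0 -0.80 1;-0.07 0.05 0 -0.80 1;-0.06 0.06 0 -0.80 1;-0.05 0.06 0 -0.80 1;-0.05 0.06 0 -0.80 1;-0.05 0.07 0 -0.80 1
```

```bash
python3 -m handwheel '-0.09 -0.01 0 -0.80 1;-0.08 0.02 0 -0.80 1;-0.08 0.03 0 -0.80 1;-0.07 0.03 0 -0.80 1;-0.08 0.03 0 -0.80 1;-0.07 0.05 0 -0.80 1;-0.06 0.04 0 -0.80 1;-0.07 0.05 0 -0.80 1;-0.06 0.06 0 -0.80 1;-0.05 0.06 0 -0.80 1;-0.05 0.06 0 -0.80 1;-0.05 0.07 0 -0.80 1'
python3 - <<'E'
from h import *
print(rel());plan(8,np.radians(4),16)
E
```

```text
clock: 8.38
eef_pos: [499.4, -182.5, 91.2]
eef_rot: [3.141, 0.0, 0.227]
wrist_force: [-0.7, -3.2, 0.8]
finger_gap: 0.7
finger_force: 1.4
(array([ 499.35130811, -182.48568805,   91.23889937]), np.float64(1.2590462206252846), np.float64(44.033138386874406), np.float64(-16.603594759607574))
-0.04 0.08 0 -0.80 1;-0.04 0.08 0 -0.80 1;-0.03 0.07 0 -0.80 1;-0.03 0.08 0 -0.80 1;-0.02 0.08 0 -0.80 1;-0.02 0.08 0 -0.80 1;-0.01 0.08 0 -0.80 1;-0.00 0.08 0 -0.80 1
```

```bash
python3 -m handwheel '-0.04 0.08 0 -0.80 1;-0.04 0.08 0 -0.80 1;-0.03 0.07 0 -0.80 1;-0.03 0.08 0 -0.80 1;-0.02 0.08 0 -0.80 1;-0.02 0.08 0 -0.80 1;-0.01 0.08 0 -0.80 1;-0.00 0.08 0 -0.80 1;0 0 0 0 1'
python3 - <<'E'
from h import *
print(rel())
i=camera_info("wrist");p,d=camera("wrist"); cv2.imwrite("pics/w3.png",p[...,::-1]);np.savez("w3.npz",p=p,d=d,i=np.array([i],dtype=object))
E
```

```text
clock: 9.13
eef_pos: [492.0, -156.8, 91.2]
eef_rot: [3.141, -0.0, -0.331]
wrist_force: [-0.2, -1.0, 0.2]
finger_gap: 0.5
finger_force: 0.4
(array([ 492.01559221, -156.75348229,   91.22113855]), np.float64(1.816984755510223), np.float64(43.86645648990695), np.float64(-15.448066560711236))
```

View pics/w3.png

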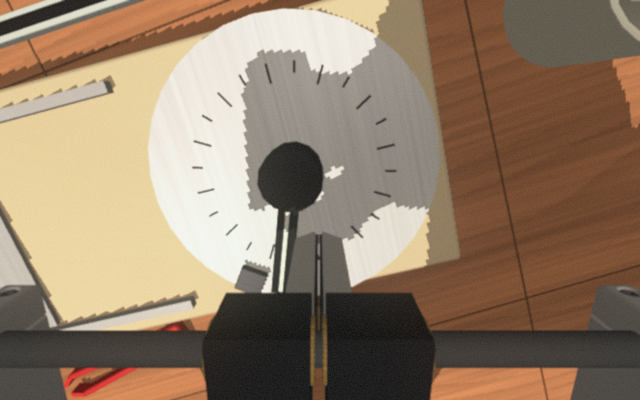

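The wrist view shows the pointer's white line from (288,212) to (278,291), the hub at (291,177), and the index block's top at about (252,279). The pointer isn't quite there yet, so I'll measure both angles.

Run:
```python
from h import *
z=np.load("w3.npz",allow_pickle=True);i=z["i"][0];g=cv2.cvtColor(z["p"],cv2.COLOR_RGB2GRAY)
for v in (225,250,270,285):print(v,g[v,264:300])
print(g[258:294:3,230:276:2])
def A(n,u,v,h):
    l=R.T@(onplane("wrist",[u,v],h,i)[0,:2]-D);print(n,l,np.arctan2(-l[0],-l[1]),np.hypot(*l))
    return l
A("hub",291,177,109);a=A("l1",286.5,225,105);b=A("l2",279,285,105);e=b-a;print("line dir",np.arctan2(-e[0],-e[1]))
A("idx",251,279,84.5)
```

```text
225 [241 240 240 239 239 239 239 241 240 240 239 234 188  97  47  53  50  47
  48  62 104 144 150 140 109  65  44  45  46  44  47  40  52  95 133 140]
250 [238 240 237 238 238 238 226 166 122 160 169 104  58  63  65  65  67 116
 195 236 240 226 146  77  55  56  60  62  68  85  95  99 101  98  97  99]
270 [137 138 142 143 142 146 184 228 219 127  66  59  59  62  54  94 172 234
 241 231 173  92  60  53  59  77  95  98  97  98  98  97  97  98  98  99]
285 [213 229 237 237 236 238 232 195 112  52  56  60  53  66 125 202 240 239
 222 132  61  55  73  94 100  97  97  97  92  97  94  99  98  96  97  96]
[[242 241 243 244 243 243 242 242 239 243 243 242 241 240 238 240 240 239
  240 229 158 238 125]
 [241 242 241 243 244 243 244 220 149 194 193 234 239 239 239 240 241 240
  238 238 238 233 105]
 [242 241 242 242 244 244 235 185 140 140 150 149 145 186 206 192 238 234
  239 240 238 227  90]
 [243 241 241 241 242 238 124  69  69  70  81  97 129 142 144 144 144 145
  186 160 231 221  70]
 [244 242 240 241 242 209 116 117 102  84  72  70  60  66  72  93 115 137
  142 142 184 219  66]
 [243 243 2
[... 270 characters left out ...]
 135  57]
 [221 232 241 171 117 117 120 117 116 114 115 116 119 111 111 111 109 133
  233 238 238 126  58]
 [212 213 187 115 120 120 120 118 115 112 113 114 113 113 114 109 114 213
  237 236 232 112  56]
 [213 217 188 135 117 118 114 116 115 115 114 113 113 110 108 105 135 235
  237 237 226  90  56]
 [209 209 206 206 208 195 160 128 114 111 108 112 109 111 110 118 233 237
  238 235 212  84  66]]
hub [ 0.7995872  -2.40317234] -0.32119983899955384 2.5327015228226903
l1 [-23.32135473   6.87354877] 1.8574130841687568 24.31319105011656
l2 [-55.00260945  19.81333686] 1.916551430513794 58.46242694292335
line dir 1.9585545225542826
idx [-57.87908791  40.18954128] 2.1777342199779834 70.46409046750333
```

Run:
```python
from h import *
plan(3,np.radians(4),16)
```

```text
-0.01 0.07 0 -0.80 1;0.01 0.08 0 -0.80 1;0.01 0.08 0 -0.80 1
```

```bash
python3 -m handwheel '-0.01 0.07 0 -0.80 1;0.01 0.08 0 -0.80 1;0.01 0.08 0 -0.80 1;0 0 0 0 1' ; python3 -c "
from h import *
print(rel())"; python3 -m handwheel '-.15 -.26 0 0 1;-.15 -.26 0 0 1;0 0 .75 0 1;0 0 .75 0 1;0 0 0 0 1;0 0 0 0 1;0 0 0 0 1'
python3 - <<'E'
from h import *
print(rel())
i=camera_info("wrist");p,d=camera("wrist");np.savez("w4.npz",p=p,d=d,i=np.array([i],dtype=object))
cv2.imwrite("pics/w4.png",cv2.resize(p[60:320,200:460,::-1],None,fx=2.3,fy=2.3,interpolation=cv2.INTER_CUBIC))
E
```

```text
clock: 9.52
eef_pos: [492.4, -147.6, 91.1]
eef_rot: [3.142, -0.0, -0.538]
wrist_force: [0.7, -2.3, 0.2]
finger_gap: -0.0
finger_force: 0.4
(array([ 492.36119121, -147.62522286,   91.1223093 ]), np.float64(2.0239903741883314), np.float64(44.13617001444517), np.float64(-16.11860522887971))
clock: 10.1
eef_pos: [479.6, -169.0, 150.4]
eef_rot: [3.142, 0.001, -0.537]
wrist_force: [-0.7, -0.1, -0.4]
finger_gap: 0.5
finger_force: 0.0
(array([ 479.56674755, -169.03149543,  150.39093121]), np.float64(2.022589500184265), np.float64(44.20995859014444), np.float64(-40.995157666675205))
```

View pics/w4.png

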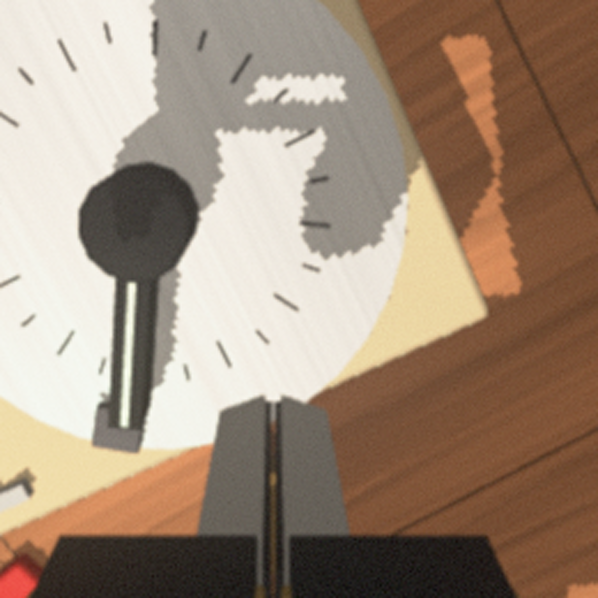

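The crop shows the white line from (132,283) to (125,428). The index top's outer corners are at about (93,444) and (138,451), with its left edge running up to (103,403). The pointer is slightly short of the index.

Run:
```python
from h import *
z=np.load("w4.npz",allow_pickle=True);i=z["i"][0];g=cv2.cvtColor(z["p"],cv2.COLOR_RGB2GRAY)
f=lambda u,v:[200+(u+.5)/2.3-.5,60+(v+.5)/2.3-.5]
def A(n,u,v,h):
    l=R.T@(onplane("wrist",f(u,v),h,i)[0,:2]-D);print(n,l.round(1),np.arctan2(-l[0],-l[1]).round(3),np.hypot(*l).round(1));return l
A("hub",138,221,109)
a=A("l1",132,283,105);b=A("tip",125,428,105);e=b-a;print("dir",np.arctan2(-e[0],-e[1]))
p=A("oL",93,444,84.5);q=A("oR",138,451,84.5);A("iL",103,403,84.5);print("w",np.hypot(*(p-q)))
m=(p+q)/2;print("mid",np.arctan2(-m[0],-m[1]),np.hypot(*m));n=q-p;print("edge-normal dir",np.arctan2(n[1],-n[0]))
for v in (215,225,235,242,248,252,255):print(v,g[v,236:268])
```

```text
hub [ 0.1 -3.5] -0.031 3.5
l1 [-15.2   7.5] 2.03 16.9
tip [-53.9  31.1] 2.093 62.2
dir 2.1172668297306663
oL [-60.6  51. ] 2.27 79.2
oR [-69.4  38.7] 2.08 79.5
iL [-49.3  40.9] 2.263 64.0
w 15.058525667931617
mid 2.1747293458068473 78.99414992722203
edge-normal dir -0.9491237827870816
215 [244 244 245 246 244 244 244 240 223 211 229 229 169  96  79  76  89 152
 225 244 231 153  84  75  78  77  73  70  61  60  86 126]
225 [245 245 245 246 244 244 244 245 246 246 247 230 135  73  80  78 111 186
 241 240 201 115  77  75  76  76  74  68  59  76 108 143]
235 [245 244 245 246 247 244 213 142 105  93  88  81  78  77  79  89 149 226
 243 234 150  82  79  78  75  72  66  59  84 170 237 244]
242 [244 244 245 244 232 163 124 122 126 121 116  93  81  77  83 100 183 244
 243 207 115  78  76  80  75  69  96 170 236 244 243 242]
248 [244 246 247 236 184 132 120 123 123 125 126 121 122 125 122 121 119 121
 120 121 121 121 123 120 108 111 169 230 244 243 241 242]
252 [221 221 221 200 147 121 127 127 122 127 124 127 124 127 124 124 126 121
 125 126 122 124 122 115 106 159 231 244 245 244 242 243]
255 [220 223 222 221 217 216 211 205 200 200 194 181 176 159 153 149 138 137
 133 125 127 124 123 118 150 208 227 227 227 228 229 231]
```

Run:
```python
from h import *
P,th,r,s=rel();a=2.0240+.075
u=np.array([-np.sin(a),-np.cos(a)]);tt=np.array([-np.cos(a),np.sin(a)])
p=P[:2]
for s in(30,16.1):
    q=D+R@(44.1*u-s*tt);print(s,q,(q-p)/40);p=q
print(-np.degrees(a-th)/5,(91.1-P[2])/40)
```

```text
30 [ 485.19118161 -155.56482515] [0.14262775 0.33049069]
16.1 [ 493.18908128 -144.19628959] [0.19994749 0.28421339]
-0.8735305966722168 -1.4724622547362067
```

```bash
python3 -m handwheel '.14 .33 0 -.87 1;0 0 -.5 0 1;0 0 -.5 0 1;0 0 -.35 0 1;0 0 -.13 0 1;0 0 0 0 1;.05 .07 0 0 1;.05 .07 0 0 1;.04 .06 0 0 1;.04 .05 0 0 1;.02 .03 0 0 1;0 0 0 0 1'; python3 -m handwheel '0 0 0 0 1'; python3 -c "
from h import *
print(rel())"
```

```text
clock: 11.15
eef_pos: [494.1, -143.9, 92.2]
eef_rot: [-3.141, -0.001, -0.613]
wrist_force: [-1.0, -0.6, 0.1]
finger_gap: 0.5
finger_force: 0.3
clock: 11.23
eef_pos: [494.0, -144.0, 92.0]
eef_rot: [-3.141, -0.0, -0.613]
wrist_force: [-0.7, 0.6, -0.2]
finger_gap: 0.5
finger_force: 0.0
(array([ 493.97005635, -143.95531953,   91.96928386]), np.float64(2.0990461309958484), np.float64(43.599194360377986), np.float64(-15.455562592278893))
```

```bash
python3 -m handwheel '-.18 -.25 0 0 1;-.18 -.25 0 0 1;0 0 .75 0 1;0 0 .75 0 1;0 0 0 0 1;0 0 0 0 1;0 0 0 0 1'
python3 - <<'E'
from h import *
i=camera_info("wrist");p,d=camera("wrist");np.savez("w5.npz",p=p,d=d,i=np.array([i],dtype=object))
cv2.imwrite("pics/w5.png",cv2.resize(p[60:320,180:440,::-1],None,fx=2.3,fy=2.3,interpolation=cv2.INTER_CUBIC))
E
```

```text
clock: 11.82
eef_pos: [478.7, -164.6, 151.2]
eef_rot: [3.141, 0.001, -0.614]
wrist_force: [-0.6, 0.6, 0.3]
finger_gap: 1.1
finger_force: 0.0
```

View pics/w5.png

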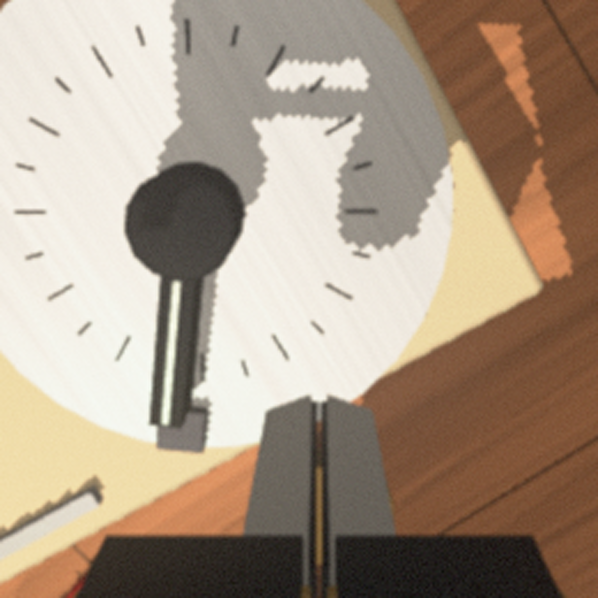

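The crop shows the white line from (177,283) to (166,424), and the index top's outer corners at about (157,448) and (204,452). I'll account for parallax before judging the alignment.

Run:
```python
from h import *
z=np.load("w5.npz",allow_pickle=True);i=z["i"][0];g=cv2.cvtColor(z["p"],cv2.COLOR_RGB2GRAY)
f=lambda u,v:[180+(u+.5)/2.3-.5,60+(v+.5)/2.3-.5]
def A(n,u,v,h):
    l=R.T@(onplane("wrist",f(u,v),h,i)[0,:2]-D);print(n,l.round(1),np.arctan2(-l[0],-l[1]).round(3),np.hypot(*l).round(1));return l
A("hub",185,221,109)
a=A("l1",177,283,105);b=A("tip",166,424,105);e=b-a;print("dir",np.arctan2(-e[0],-e[1]))
p=A("oL",157,448,84.5);q=A("oR",204,452,84.5);A("iR",208,409,84.5)
m=(p+q)/2;print("mid",np.arctan2(-m[0],-m[1]),np.hypot(*m),np.hypot(*(p-q)));n=q-p;print("normal",np.pi+np.arctan2(n[1],-n[0]))
# dial rim circle (z=78) for this view's own centre, robust fit
hsv=cv2.cvtColor(z["p"],cv2.COLOR_RGB2HSV)
# depth cross-check: pointer/hub points
v,u=np.mgrid[60:270,150:420];uv=np.c_[u.ravel(),v.ravel()];P=pts("wrist",uv,z["d"],i)
L=(P[:,:2]-D)@R; k=(P[:,2]>107)&(P[:,2]<112)&(np.hypot(*L.T)<25);print("hub depth",k.sum(),L[k].min(0),L[k].max(0))
o=(P[:,2]>102.5)&(P[:,2]<107.5)&(np.hypot(*L.T)>22)&(np.hypot(*L.T)<66);x=L[o];vx,vy,x0,y0=cv2.fitLine(x.astype(np.float32),cv2.DIST_L2,0,.01,.01).ravel()
print("fin",o.sum(),np.arctan2(abs(vx),-vy*np.sign(-vx)),x.mean(0),np.arctan2(-x.mean(0)[0],-x.mean(0)[1]))
```

```text
hub [-0.4 -3.6] 0.101 3.6
l1 [-14.5   9.1] 2.13 17.1
tip [-49.7  36. ] 2.197 61.4
dir 2.223511519915532
oL [-61.   51.5] 2.271 79.8
oR [-70.2  38.7] 2.075 80.1
iR [-57.8  29.2] 2.039 64.8
mid 2.1729288909250015 79.57543519194338 15.709497850425581
normal 2.1933649328984686
hub depth 1867 [-18.15245602 -17.362842  ] [14.65077343 14.99673291]
fin 840 2.2309113 [-33.89999886  23.73292151] 2.1815801437280067
```

Run:
```python
from h import *
P,th,r,s=rel();a=2.20
u=np.array([-np.sin(a),-np.cos(a)]);tt=np.array([-np.cos(a),np.sin(a)])
p=P[:2];print(p,th,r,s)
for s in(-30,-15):
    q=D+R@(44.1*u-s*tt);print(s,q,(q-p)/40);p=q
print(-np.degrees(a-th)/5)
```

```text
[ 478.67557657 -164.3601273 ] 2.0997472340923857 44.33766329764741 -40.97565001212901
-30 [ 524.84278117 -104.85009909] [1.15418012 1.48775071]
-15 [ 515.01895531 -116.18554992] [-0.24559565 -0.28338627]
-1.1488120742038668
```

```bash
python3 -m handwheel '.4 .5 0 -.4 1;.4 .5 0 -.4 1;.35 .49 0 -.35 1;0 0 0 0 1;0 0 0 0 1;0 0 0 0 1'
python3 - <<'E'
from h import *
print(rel())
i=camera_info("wrist");p,d=camera("wrist");np.savez("w6.npz",p=p,d=d,i=np.array([i],dtype=object))
cv2.imwrite("pics/w6.png",cv2.resize(p[60:320,300:560,::-1],None,fx=2.3,fy=2.3,interpolation=cv2.INTER_CUBIC))
E
```

```text
clock: 12.37
eef_pos: [524.8, -104.8, 150.9]
eef_rot: [3.141, 0.001, -0.713]
wrist_force: [-0.6, -0.1, 0.6]
finger_gap: 0.6
finger_force: 0.0
(array([ 524.7992277 , -104.76029668,  150.92695825]), np.float64(2.198997384081487), np.float64(44.161586638898584), np.float64(30.08363148862716))
```

View pics/w6.png

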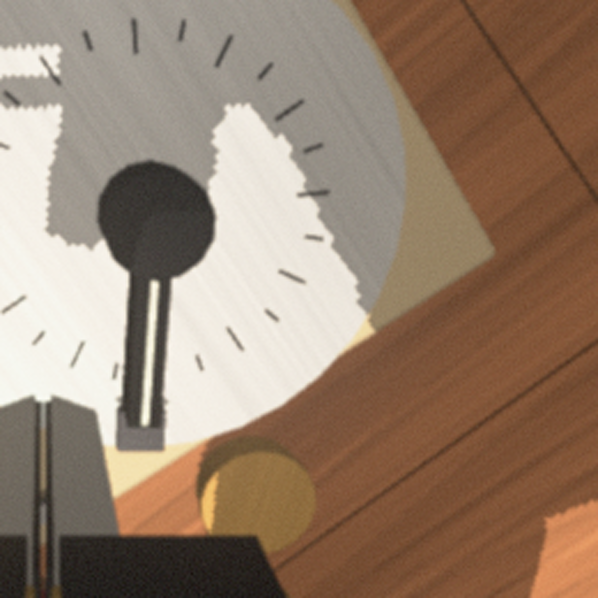

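The crop shows the hub at (157,220), the white line from (154,283) to (145,425), and the index top's outer corners at about (117,449) and (164,450). This is the 10th and last picture; I'll measure from the other side.

Run:
```python
from h import *
z=np.load("w6.npz",allow_pickle=True);i=z["i"][0];g=cv2.cvtColor(z["p"],cv2.COLOR_RGB2GRAY)
f=lambda u,v:[300+(u+.5)/2.3-.5,60+(v+.5)/2.3-.5]
def A(n,u,v,h):
    l=R.T@(onplane("wrist",f(u,v),h,i)[0,:2]-D);print(n,l.round(1),np.arctan2(-l[0],-l[1]).round(3),np.hypot(*l).round(1));return l
A("hub",157,220,109)
a=A("l1",154,283,105);b=A("tip",145,425,105);e=b-a;print("dir",np.arctan2(-e[0],-e[1]))
p=A("oL",117,449,84.5);q=A("oR",164,450,84.5)
m=(p+q)/2;print("mid",np.arctan2(-m[0],-m[1]),np.hypot(*m),np.hypot(*(p-q)));n=q-p;print("normal",np.pi+np.arctan2(n[1],-n[0]))
for v in(185,200,215,230,240,248,252):print(v,g[v,345:380])
td=camera("top")[1];v,u=np.mgrid[160:240,275:440];uv=np.c_[u.ravel(),v.ravel()]
P=pts("top",uv,td);L=loc(P);m=(P[:,2]>92)&(P[:,2]<112)&(abs(L[:,0])<38)&(L[:,1]>40);print("tab",m.sum(),np.median(L[m],0))
```

```text
hub [ 0.9 -1.6] -0.522 1.8
l1 [-14.6   9.2] 2.131 17.2
tip [-49.8  36. ] 2.197 61.5
dir 2.222847917193858
oL [-60.4  51.4] 2.276 79.3
oR [-69.9  38.9] 2.078 80.0
mid 2.1765873284063644 79.25473150356594 15.71621612950236
normal 2.2229465386874683
185 [242 242 241 239 240 239 240 241 242 237 202 111  59  58  65  66  65  68
  69  96 174 237 240 204 116  66  66  66  92 172 231 237 238 238 238]
200 [241 239 240 240 240 239 239 240 240 218 123  60  57  65  71  72  73  71
 102 177 239 236 192 107  66  65  67 101 174 235 239 238 238 237 235]
215 [241 243 242 242 242 242 242 241 223 128  60  53  63  67  72  72  75 100
 178 238 239 193 105  66  64  72 108 189 234 242 239 241 241 240 241]
230 [244 244 244 243 243 244 244 229 135  61  57  61  68  70  66  70  98 180
 240 239 194 107  67  66  75 132 207 237 241 239 240 240 241 240 240]
240 [244 243 244 244 239 198 119 107 106  84  59  67  71  69  67  88 162 236
 244 229 129  67  66  63  73  97 143 211 239 239 238 238 239 240 237]
248 [243 244 241 242 231 169 114 115 117 113 116 115 114 116 120 113 119 116
 119 114 112 113 114 111 114 120 176 237 239 238 238 237 238 239 238]
252 [235 242 242 243 232 165 118 115 119 119 115 119 121 123 117 120 118 120
 116 115 122 114 114 116 115 128 179 235 241 240 239 236 235 232 232]
tab 71 [ -2.06213504 122.26132208]
```

```bash
cat >> h.py <<'E'
def ptr(p,i,th=2.19):
    K=np.array(i["intrinsics"]);T=np.linalg.inv(np.array(i["world_from_camera"]));g=cv2.cvtColor(p,cv2.COLOR_RGB2GRAY)
    rr=np.linspace(30,58,29);w=np.linspace(-4,4,81);X=[]
    u=np.array([-np.sin(th),-np.cos(th)]);tt=np.array([-np.cos(th),np.sin(th)])
    for r in rr:
        l=r*u+w[:,None]*tt;W=np.c_[l@R.T+D,np.full(81,105.)]
        q=W@T[:3,:3].T+T[:3,3];uv,_=cv2.projectPoints(q,np.zeros(3),np.zeros(3),K,np.array([i["k1"],0,0,0,0.]))
        uv=uv.reshape(-1,2).astype(np.float32);s=cv2.remap(g,uv[:,:1],uv[:,1:],cv2.INTER_LINEAR).ravel().astype(float)
        k=np.argmax(np.where(abs(w)<3,s,0));m=(abs(w-w[k])<1.6);b=np.clip(s-110,0,None)*m;X.append((b@w)/b.sum())
    c=np.polyfit(rr,X,1);return th+np.arctan(c[0]),th+np.polyval(c,60)/60,np.std(X-np.polyval(c,rr))
E
python3 - <<'E'
from h import *
for n in("w5","w6"):
    z=np.load(n+".npz",allow_pickle=True);print(n,ptr(z["p"],z["i"][0]))
E
python3 -m handwheel '0 0 -.5 0 1;0 0 -.5 0 1;0 0 -.35 0 1;0 0 -.13 0 1;-.12 -.15 0 0 1;-.07 -.08 0 0 1;0 0 0 0 1;0 0 0 0 1'
python3 - <<'E'
from h import *
i=camera_info("wrist");p,_=camera("wrist");print(rel()[1:],ptr(p,i))
E
```

```text
w5 (np.float64(2.2290535484893645), np.float64(2.2045407553050405), np.float64(0.03630908705638261))
w6 (np.float64(2.2279379105676616), np.float64(2.1989662171957733), np.float64(0.034312399077046626))
clock: 13.13
eef_pos: [518.1, -114.2, 93.7]
eef_rot: [-3.141, -0.001, -0.714]
wrist_force: [0.2, -0.1, 0.5]
finger_gap: 0.2
finger_force: 0.0
(np.float64(2.200052391754378), np.float64(43.18919368685795), np.float64(18.69902103189059)) (np.float64(2.228920321275465), np.float64(2.199997003984333), np.float64(0.03356830386908181))
```

```bash
cat > m.py <<'E'
from h import *
i=camera_info("wrist");p,_=camera("wrist");print(rel()[1:],ptr(p,i))
E
python3 -m handwheel '-.03 -.04 0 0 1;0 0 0 0 1;0 0 0 0 1' >/dev/null; python3 m.py; python3 -m handwheel '-.02 -.02 0 0 1;0 0 0 0 1;0 0 0 0 1'>/dev/null; python3 m.py
```

```text
(np.float64(2.1995157501305203), np.float64(43.44671653416038), np.float64(16.85424052673784)) (np.float64(2.235249404445525), np.float64(2.2012003158058167), np.float64(0.07297431379950532))
(np.float64(2.1996180548706072), np.float64(43.55991537339074), np.float64(15.696385849439292)) (np.float64(2.220666619234995), np.float64(2.189127697301972), np.float64(0.10680293196971714))
```

```bash
python3 -m handwheel '-.01 -.02 0 0 1;0 0 0 0 1;0 0 0 0 1'>/dev/null; python3 m.py
```

```text
(np.float64(2.199621309006389), np.float64(43.361465792389346), np.float64(14.8051271284731)) (np.float64(2.2027763021513076), np.float64(2.1710036166262623), np.float64(0.08774383917723148))
```

Now at the target angle. I'll back off, rise clear and check again without viewing a picture.

```bash
python3 -m handwheel '.16 .19 0 0 1;.17 .2 0 0 1;0 0 .75 0 1;0 0 .75 0 1;0 0 0 0 1;0 0 0 0 1;0 0 0 0 1'; python3 m.py; python3 -m handwheel '0 0 .8 0 1;0 0 .8 0 1;0 0 0 0 1;0 0 0 0 1;0 0 0 0 1;0 0 0 0 1'
python3 - <<'E'
from h import *
a=np.load("side0.npz")["p"].astype(int);b=camera("side")[0].astype(int)
# bystanders/index unchanged: difference in regions of side view
for n,(x0,x1,y0,y1) in dict(index=(371,383,167,177),puller=(374,396,228,275),tin=(398,424,192,214),tube=(262,300,180,225),spool=(298,326,148,172),mouse=(255,315,272,318)).items():
    print(n,np.abs(a[y0:y1,x0:x1]-b[y0:y1,x0:x1]).mean().round(1))
E
```

```text
clock: 14.67
eef_pos: [528.7, -100.7, 152.0]
eef_rot: [3.141, 0.001, -0.713]
wrist_force: [-0.5, 1.0, -0.5]
finger_gap: 0.2
finger_force: 0.0
(np.float64(2.1993346738328325), np.float64(44.037863329499956), np.float64(35.44128602549935)) (np.float64(2.199500559941911), np.float64(2.169166454106102), np.float64(0.028209400703503414))
clock: 15.22
eef_pos: [528.2, -101.0, 215.0]
eef_rot: [3.14, 0.002, -0.714]
wrist_force: [-0.7, 0.5, -0.9]
finger_gap: 0.5
finger_force: 0.0
index 19.5
puller 3.1
tin 29.4
tube 6.0
spool 12.1
mouse 3.9
```

```bash
python3 -c "
from cell import *
print(sign_off())"
```

```text
the job is handed in; nothing more can be done
None
```

The door is pushed home against its stop and the pointer points at the index block, to within about 0.01–0.02 rad by my measurement. It overshot clockwise by about 0.03 rad, so I nudged it back from the other side. The hand was clear of everything when I handed in at about 15 s; nothing but the door and pointer was touched as far as I can tell, though arm shadow blurred the final image check of the index block, tin and spool, and that check did not cover the mug or the chips.

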